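# Let the perch dowels out of the hopper and ease its lid shut

## Robot

A 7-joint arm with a two-finger parallel gripper is mounted at the origin on the work surface. World frame = base frame: x ahead of the robot, y to its left, z up, the work surface at z = 0. Lengths are in m, angles in rad, forces in N, time in s.
With the tool pointing down it reaches from about 0.35 to 0.9 m from the base axis. Payload 8.1 kg.
Tool frame: the origin (TCP) lies midway between the tips of the shut fingers; the grasp point (between the pads) lies 19 mm behind it; z points along the fingers, y is the line along which they close (so a half turn about z gives the same grasp; the last joint's range is limited). The gripper opens to 92 mm and grips with 3 to 60 N. Pads are 19 mm wide; open, the fingers measure 130 mm over their backs; the gripper's body (75 mm by 190 mm) begins 47 mm behind the grasp point.
Start: joints at [-1.253, 0.434, 0.025, 1.573, -0.012, 1.134, -0.075], TCP at [0.255, 0.57, 0.227] pointing down, gripper open.
Joint ranges: [-2.62, 2.62], [-0.44, 2.09], [-1.27, 1.32], [0.08, 2.57], [-1.32, 4.46], [0.12, 2], [-2.74, 2.74]. Speed limits (rad/s): [2.22, 2.22, 3.01, 3.01, 3.14, 3.14, 3.14].

## Interface

Orientations are given as a rotation vector (axis times angle).
In Python, from cell import arm gives the robot as it stands.
- The arm moves only by the tool move_arm, never from a script. Its argument "motion" is a list of rows, each an object of numbers: "tx", "ty", "tz": the shift along the tool's x, y, z normalised to -1 to 1, where 1 is 1000 mm; "twist": the turn about the tool's z normalised to -1 to 1, where 1 is pi/2 rad. In form: [{"tx": .., "ty": .., "tz": .., "twist": ..}, ...]. A call has 1 to 12 rows; each row shifts and turns the commanded pose from where the row before left it, along the tool's axes as they then stand; what a row does not reach is not made up. A row lasts 1/10 s, in which the tool goes at most 50 mm and 8.59 degrees, less where a joint would pass 70% of its speed; a pose out of reach is approached as far as the arm can. A call with a number of a shift or a turn outside -1 to 1 is refused whole. A call with a gripper value outside its range is refused whole. "gripper" is the gripper's target within -1 to 1 (shut at 1, half-way at 0, fully open at -1), set as the call begins (left out, the last holds). The fingers move at their own pace and stop on an object; "squeeze" is the grip in N (left out, the last holds). Time passes only in rows, so rows that do not move let the fingers close. It gives the time, the measured TCP pose, the force, the opening and the grip force at its end, in the units of the state.
- arm.observe(): the state, without advancing time (a new reading comes with each control period).
- arm.get_image(name): name is "scene" or "top" or "wrist"; returns the picture (480x640x3 uint8, red, green, blue); there is no depth.
- arm.calibration(name): a dict with "K" (3x3 intrinsics, pixels), "T" (4x4, takes a point from camera to world coordinates). Camera axes: x right, y down, z forward; pixel columns grow to the right and rows downward; lengths in m; the calibration is good to about 2 mm. A picture is of the moment at which its call begins: read the wrist's pose just before it. calibration takes no time and is no camera call; for the wrist camera it gives the pose at the moment of the call.
- arm.sign_off(): hands the job in; it is judged then, once.
Trained networks look in the newest picture that a camera, given by its name, has taken for a name from the list of things; names that differ only in an ending like _2 or _b are one class to them, and where a whole thing is asked for, a point or a joint stands for the part that bears it (a point fixed in the world has none). Each returns a list of dicts, best first, with "conf" (0 to 1); they miss things now and then, are a little off and sometimes report something else, mostly with a low value. They report only what shows in the picture. A call takes as long as a camera call.
- arm.look_for(camera, query): "point" ([column, row] as shares, 0 to 1, of the picture: columns of its width, rows of its height, amid what is visible of it).
- arm.regions_of(camera, query): "region" (480x640 bool, what is visible of it) and "point" ([column, row] as shares, 0 to 1, of the picture: columns of its width, rows of its height, amid what is visible of it).
- arm.place_of(camera, query): "point" ([column, row] as shares, 0 to 1, of the picture: columns of its width, rows of its height: a listed point, or the origin of a listed thing).
The state is a dict: "clock": time; "joints": joint angles; "dq": joint speeds; "joint_efforts": joint torques, N m; "position": TCP position; "ee_rot": TCP orientation; "force": force on the tool from outside, world axes, zero at the start; "ft_torque": the same for the moment, N m; "width": opening from 0.0 (shut) to 1.0 (fully open); "gripper_force": force on a finger pad.
Only numpy, scipy, OpenCV 4.12 (cv2) and the standard library are available. Lean on these libraries where they do the work, as an engineer would, in place of code of your own. Each camera call takes 0.05 s, during which the arm holds its last target. There are 200 camera calls.

## Task

Let the two perch dowels out of the hopper: with the fingertips, press its red lever pad all the way down and keep it down until both dowels have rolled out into the open tray. Then ease the pad slowly back up, so that the linked green lid comes down without slamming and ends fully shut, and move clear. Do not touch the lid or the dowels, grip nothing, and leave the tin, the wooden plate and the two brackets where they are.

Things in the scene. Friction and masses are not known exactly. Their poses are not given: they have to be found in the camera images.
- hopper: Wooden dowel hopper screwed to the bench on a dark steel foot plate (240 x 150 mm). Origin on the bench under it; its x axis points from the lever end to the tray end, z up. It may stand turned on the bench. Closed box part: x -67 to 55 mm, y -51 to 51 mm, 100 mm high with the lid shut. Beyond its +x end lies the open tray: x 55 to 143 mm, walls 8 mm thick and 50 mm high. A floor sloping 12 degrees runs down from the box to the tray's end wall (inner face at x = 135 mm).
- lid: Green lid, 125 x 104 mm, with a green apron at its +x end that hangs down and holds back the dowels. Origin on the hinge line, along the hopper's y at x -67 mm, z 97.5 mm; when the lever is pressed, the lid's +x end rises up to 0.39 rad (about 22 degrees).
- pedal (a joint): Angle of the lever that lifts the lid by a brass link rod: 0 = up, lid shut; 0.45 = the stop, pad all the way down (lid angle = 0.87 of this). The lever turns about a pin along the hopper's y at x -50, y 62, z 60 mm of the hopper. A spring and the lid's weight push the pad back up: about 3 to 4 N at the pad to move it, 5 to 7 N at the stop. Let go, it snaps shut at several rad/s, which is a slam; easing means the pad rises slower than about 0.1 m/s.
- pedal_pad (a point): Centre of the upper face of the red lever pad (38 mm along the hopper's x, 40 mm along y, 8 mm thick), which sticks out at the hopper's -x end. With the lid shut it is at x -149, y 62, z 80 mm of the hopper, sloping 13 degrees (outer edge higher); pressed to the stop it has come down about 45 mm, almost straight (2 mm sideways), and slopes 13 degrees the other way. Nothing stands under or above it; the box's near wall begins 60 mm from the pad's edge.
- dowel_a: Dark wood perch dowel, 18 mm across, 70 mm long, 14 g, lying along the hopper's y; origin at its centre. At the start it waits under the lid against the apron; when out, it lies in the tray at about x 105 to 127 mm of the hopper.
- dowel_b: Second dowel, the same, waiting behind the first.
- tin: Squat green tin of steel brads, 72 mm across, 40 mm high, stands loose beside the hopper; origin under its centre. Leave alone.
- entry_plate: Round dark cherry entry-hole plate, 72 mm across, 12 mm thick, hole 32 mm, loose; origin under its centre. Leave alone.
- bracket_a: Galvanized L-shaped corner bracket, 40 x 22 mm foot, upright leg 40 mm high, loose, on the bench near the lever pad; origin under the foot's centre. Leave alone.
- bracket_b: Second bracket, the same, on the other side. Leave alone.

How it is judged:
On the way:
1. the lever is all the way down and both dowels lie in the tray (value of joint pedal above 0.4 rad and x of dowel_a in the frame of hopper between 0.085 and 0.14 m and y of dowel_a in the frame of hopper between -0.045 and 0.045 m and z of dowel_a in the frame of hopper between 0.01 and 0.05 m and x of dowel_b in the frame of hopper between 0.085 and 0.14 m and y of dowel_b in the frame of hopper between -0.045 and 0.045 m and z of dowel_b in the frame of hopper between 0.01 and 0.05 m), for 0.2 s.
At the end, for the whole second after the job is handed in: The lid is fully shut (lever angle under 0.02 rad) and both dowels lie at rest inside the hopper's open tray (value of joint pedal below 0.02 rad and x of dowel_a in the frame of hopper between 0.085 and 0.14 m and y of dowel_a in the frame of hopper between -0.045 and 0.045 m and z of dowel_a in the frame of hopper between 0.01 and 0.05 m and x of dowel_b in the frame of hopper between 0.085 and 0.14 m and y of dowel_b in the frame of hopper between -0.045 and 0.045 m and z of dowel_b in the frame of hopper between 0.01 and 0.05 m and linear speed of each of dowel_a, dowel_b below 0.02 m/s); the robot touches nothing.
It fails at once if the lid slams: the lever comes up faster than 1.6 rad/s (pad faster than 0.16 m/s) (velocity of joint pedal below -1.6 rad/s).
It fails at once if the robot touches the lid (contact force between any of the fingers, the arm and lid above 0.5 N).
It fails at once if the robot touches or lifts a dowel (contact force between any of the fingers, the arm and dowel_a above 0.3 N or contact force between any of the fingers, the arm and dowel_b above 0.3 N).
It fails at once if the tin, the plate or a bracket is moved by more than 15 mm (distance of any of tin, entry_plate, bracket_a, bracket_b from where it was at the start of the episode above 0.015 m).
It also fails if it takes over 43 s, if anything falls off the work surface, if the arm or the gripper's body presses on something with over 40 N, if the wrist force passes 120 N, or if a joint passes its speed limit or range.

## Working session

There is one attempt and no reset: what is moved stays moved. The work goes in short steps, Python scripts to look and compute and a tool call to move; the robot and the scene stay as the last step left them, time stands still between calls to the robot, and variables do not carry over. Pictures are saved under pics/ and viewed, at most 10 in all, crops included, and the job is handed in when it is done.

Besides the shell and the picture viewer there is one more tool, called in YAML: its name, and indented under it one key for each argument. move_arm: Moves the arm, as the interface text tells. Scaled input: -1 to 1 covers 1000 mm each way for a shift and pi/2 rad each way for a turn. Its arguments: {"type":"object","properties":{"motion":{"type":"array","items":{"type":"object","properties":{"tx":{"type":"number"},"ty":{"type":"number"},"tz":{"type":"number"},"twist":{"type":"number"}}}},"gripper":{"type":"number"},"squeeze":{"type":"number"}},"required":["motion"]}

```bash
mkdir -p pics
python3 - <<'E'
from cell import arm
import cv2,numpy as np
s=arm.observe();print({k:np.round(s[k],3) for k in('clock','position','ee_rot','force','width')})
for c in('scene','top'):
    im=arm.get_image(c);cv2.imwrite(f'pics/{c}1.png',im[:,:,::-1])
    C=arm.calibration(c);print(c,np.round(C['K'],1).tolist(),np.round(C['T'],3).tolist())
    for q in('hopper','lid','pedal_pad','tin','entry_plate','bracket_a'):
        print(q,[(np.round(np.array(d['point'])*[640,480],1).tolist(),round(d['conf'],2)) for d in arm.place_of(c,q)][:3])
E
```

```text
{'clock': np.float64(0.0), 'position': array([0.255, 0.57 , 0.226]), 'ee_rot': array([-6.560e-01, -3.072e+00,  2.000e-03]), 'force': array([-0.225,  0.211, -0.23 ]), 'width': np.float64(0.998)}
scene [[610.2, 0.0, 322.0], [0.0, 610.2, 237.4], [0.0, 0.0, 1.0]] [[-0.461, 0.751, -0.473, 1.098], [0.887, 0.387, -0.251, 0.28], [-0.006, -0.535, -0.845, 0.925], [0.0, 0.0, 0.0, 1.0]]
hopper [([376.2, 281.2], 0.85)]
lid [([413.1, 231.5], 0.79), ([311.5, 233.4], 0.59)]
pedal_pad [([474.9, 237.9], 0.67)]
tin [([310.6, 229.6], 0.87)]
entry_plate [([415.9, 362.9], 0.89), ([491.7, 338.9], 0.26)]
bracket_a [([405.6, 211.8], 0.83), ([490.6, 338.0], 0.63)]
top [[481.3, 0.0, 324.7], [0.0, 481.3, 242.6], [0.0, 0.0, 1.0]] [[-0.001, -0.981, 0.195, 0.482], [-1.0, 0.0, -0.004, 0.023], [0.004, -0.195, -0.981, 0.818], [0.0, 0.0, 0.0, 1.0]]
hopper [([260.2, 258.4], 0.9), ([167.7, 316.4], 0.18)]
lid [([229.5, 283.2], 0.59)]
pedal_pad [([165.8, 316.4], 0.74)]
tin [([166.7, 313.9], 0.74), ([262.0, 353.8], 0.72), ([344.4, 278.5], 0.58)]
entry_plate [([139.6, 252.7], 0.69)]
bracket_a [([140.9, 253.1], 0.52), ([346.5, 279.9], 0.4)]
```

View pics/scene1.png

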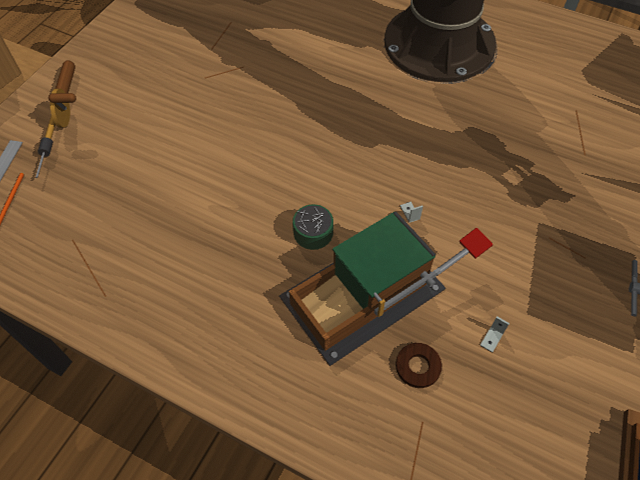

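View pics/top1.png

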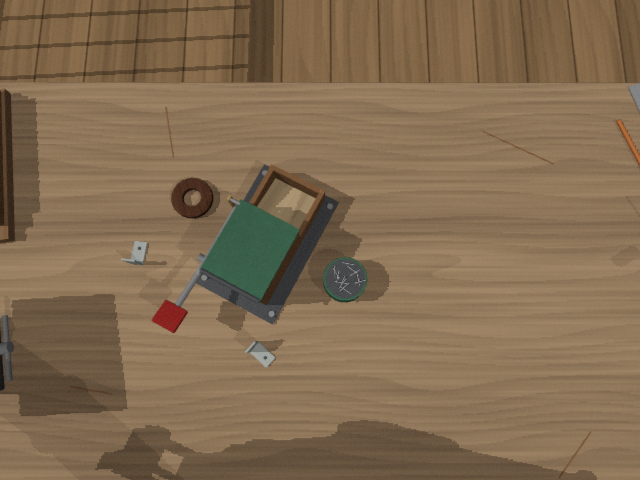

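The scene view shows the red pad at about (476,243), and the top view shows it at about (170,316). The green lid and the tray are clear in both. I'll fit the hopper's pose from the lid corners and the pad.

```bash
cat > h.py <<'E'
from cell import arm
import cv2,numpy as np
from scipy.optimize import least_squares
def proj(c,P):
    C=arm.calibration(c);T=np.linalg.inv(C['T']);p=np.asarray(P)@T[:3,:3].T+T[:3,3];p=p@C['K'].T;return p[:,:2]/p[:,2:]
def ray(c,px,z):
    C=arm.calibration(c);d=C['T'][:3,:3]@np.linalg.inv(C['K'])@[px[0],px[1],1];o=C['T'][:3,3];return o+d*(z-o[2])/d[2]
E
python3 - <<'E'
from h import *
pad={}
for c in('scene','top'):
    im=cv2.imread(f'pics/{c}1.png').astype(int);b,g,r=im[...,0],im[...,1],im[...,2]
    m=((r>110)&(g<50)&(b<60)).astype(np.uint8)
    n,l,st,ce=cv2.connectedComponentsWithStats(m);k=1+st[1:,4].argmax();pad[c]=ce[k]
    print(c,ce[k],st[k],'pad@.08',ray(c,ce[k],.08).round(4))
# corners: (-67,-52),(-67,52),(58,52),(58,-52); z 100
L=np.array([[-.067,-.052,.1],[-.067,.052,.1],[.058,.052,.1],[.058,-.052,.1]])
px={'top':[[265,303],[203,268],[241,201],[299,236]],'scene':[[394,213],[434,256],[374,296],[335,255]]}
def W(p,q):
    c,s=np.cos(p[2]),np.sin(p[2]);q=np.asarray(q);return q@np.array([[c,s,0],[-s,c,0],[0,0,1]])+[p[0],p[1],0]
P=np.array([[-.149,.062,.080]])
def f(p,cs=('top','scene')):
    return np.concatenate([np.r_[(proj(c,W(p,L))-px[c]).ravel(),2*(proj(c,W(p,P))-pad[c]).ravel()] for c in cs])
for cs in(('top',),('scene',),('top','scene')):
    r=least_squares(f,[.5,.12,-.5],args=(cs,));print(cs,r.x.round(4),'pad',W(r.x,P).round(4),'pad down',W(r.x,[[-.149,.062,.035]]).round(4),'\n',r.fun.round(1))
s=arm.observe();from scipy.spatial.transform import Rotation as R
print(R.from_rotvec(s['ee_rot']).as_matrix().round(3))
for c,q in (('top',(261,355)),('top',(139,251)),('scene',(411,212)),('scene',(493,336))): print(ray(c,q,0).round(3))
E
```

```text
scene [475.98007968 242.23705179] [460 228  32  29 502] pad@.08 [0.5184 0.2558 0.08  ]
top [168.87149918 315.69357496] [152 300  35  32 607] pad@.08 [0.5159 0.2557 0.08  ]
('top',) [ 0.6156  0.1282 -0.5083] pad [[0.5156 0.2548 0.08  ]] pad down [[0.5156 0.2548 0.035 ]] 
 [-4.8  1.2 -2.5  2.3  2.4 -0.7  2.9 -3.8  1.2  0.4]
('scene',) [ 0.6233  0.134  -0.4603] pad [[0.5173 0.2557 0.08  ]] pad down [[0.5173 0.2557 0.035 ]] 
 [-0.4 -0.   2.2  1.  -0.1  3.5 -2.4 -3.3  0.3 -1. ]
('top', 'scene') [ 0.6188  0.1308 -0.487 ] pad [[0.5161 0.2553 0.08  ]] pad down [[0.5161 0.2553 0.035 ]] 
 [-5.3 -1.2 -3.7  1.3 -0.3 -2.5  0.8 -6.9  0.6 -0.4  0.3 -2.4  1.5 -0.8
 -2.1 -0.  -2.8 -7.3  0.4 -2.3]
[[-0.913  0.409  0.   ]
 [ 0.409  0.913  0.   ]
 [-0.     0.    -1.   ]]
[0.455 0.125 0.   ]
[0.63  0.339 0.   ]
[0.456 0.125 0.   ]
[0.621 0.339 0.   ]
```

The two cameras agree on the pad to about 2 mm, at (0.517, 0.2555, 0.080). The tool's closing axis is already nearly parallel to the hopper's y. I'll shut the fingers and move above the pad.

move_arm:
  motion:
    - {"tx":-0.033,"ty":-0.016}
    - {"tx":-0.033,"ty":-0.016}
    - {"tx":-0.033,"ty":-0.016}
    - {"tx":-0.033,"ty":-0.016}
    - {"tx":-0.033,"ty":-0.016}
    - {"tx":-0.033,"ty":-0.016}
    - {"tx":-0.033,"ty":-0.016}
    - {"tx":-0.033,"ty":-0.016}
    - {"tx":-0.033,"ty":-0.016}
    - {"tx":-0.033,"ty":-0.016}
    - {"tx":-0.033,"ty":-0.016}
    - {"tz":0.02}
  gripper: 1
  squeeze: 5

```text
invalid input
```

move_arm:
  motion:
    - {"tx":-0.033,"ty":-0.016}
    - {"tx":-0.033,"ty":-0.016}
    - {"tx":-0.033,"ty":-0.016}
    - {"tx":-0.033,"ty":-0.016}
    - {"tx":-0.033,"ty":-0.016}
    - {"tx":-0.033,"ty":-0.016}
    - {"tx":-0.033,"ty":-0.016}
    - {"tx":-0.033,"ty":-0.016}
    - {"tx":-0.033,"ty":-0.016}
    - {"tx":-0.033,"ty":-0.016}
    - {"tx":-0.033,"ty":-0.016}
  gripper: 1

```text
invalid input
```

move_arm:
  motion:
    - {"tx":-0.033,"ty":-0.016,"tz":0,"twist":0}
    - {"tx":-0.033,"ty":-0.016,"tz":0,"twist":0}
    - {"tx":-0.033,"ty":-0.016,"tz":0,"twist":0}
    - {"tx":-0.033,"ty":-0.016,"tz":0,"twist":0}
  gripper: 1

```text
clock: 1.1
position: [0.3505, 0.457, 0.2269]
ee_rot: [0.656, 3.072, 0.0]
force: [0.9, 0.0, -0.3]
width: 0.703
gripper_force: 0.0
```

move_arm:
  motion:
    - {"tx":-0.034,"ty":-0.017,"tz":0,"twist":0}
    - {"tx":-0.034,"ty":-0.017,"tz":0,"twist":0}
    - {"tx":-0.034,"ty":-0.017,"tz":0,"twist":0}
    - {"tx":-0.034,"ty":-0.017,"tz":0,"twist":0}
    - {"tx":-0.034,"ty":-0.016,"tz":0,"twist":0}
    - {"tx":-0.034,"ty":-0.016,"tz":0,"twist":0}
    - {"tx":-0.032,"ty":-0.016,"tz":0,"twist":0}
    - {"tx":0,"ty":0,"tz":0.03,"twist":0}
    - {"tx":0,"ty":0,"tz":0.03,"twist":0}
    - {"tx":0,"ty":0,"tz":0.03,"twist":0}
    - {"tx":0,"ty":0,"tz":0.02,"twist":0}
    - {"tx":0,"ty":0,"tz":0,"twist":0}

```text
clock: 2.3
position: [0.5159, 0.2549, 0.1142]
ee_rot: [-0.655, -3.069, 0.005]
force: [-0.8, 0.2, 0.4]
width: 0.005
gripper_force: 0.0
```

move_arm:
  motion:
    - {"tx":0,"ty":0,"tz":0.015,"twist":0}
    - {"tx":0,"ty":0,"tz":0.01,"twist":0}
    - {"tx":0,"ty":0,"tz":0.008,"twist":0}
    - {"tx":0,"ty":0,"tz":0.008,"twist":0}
    - {"tx":0,"ty":0,"tz":0.008,"twist":0}
    - {"tx":0,"ty":0,"tz":0.008,"twist":0}
    - {"tx":0,"ty":0,"tz":0,"twist":0}

```text
clock: 3.0
position: [0.5174, 0.2563, 0.059]
ee_rot: [-0.655, -3.072, -0.0]
force: [-2.1, 2.2, 4.6]
width: 0.005
gripper_force: 1.8
```

Run:
```python
from h import *
a=arm.get_image('scene');b=arm.get_image('top')
f=lambda i,x,y:cv2.resize(i[y:y+200,x:x+266],(798//2*1,300))
cv2.imwrite('pics/p2.png',np.hstack([f(a,270,150),f(b,120,150)])[:,:,::-1])
```

```text
(no output)
```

View pics/p2.png

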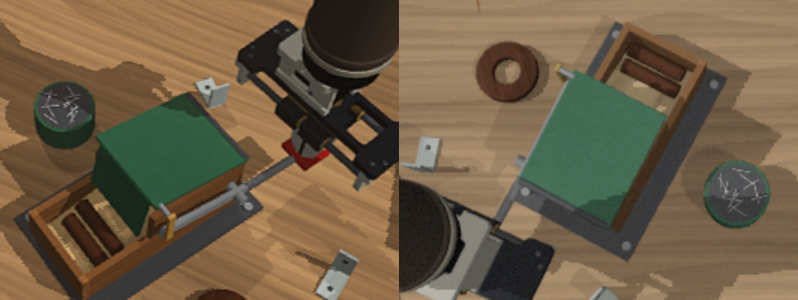

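The lid is half raised, the fingers sit well on the pad, and both dowels already lie in the tray. I'll press on to the stop.

move_arm:
  motion:
    - {"tx":0,"ty":0,"tz":0.006,"twist":0}
    - {"tx":0,"ty":0,"tz":0.006,"twist":0}
    - {"tx":0,"ty":0,"tz":0.005,"twist":0}
    - {"tx":0,"ty":0,"tz":0.004,"twist":0}
    - {"tx":0,"ty":0,"tz":0,"twist":0}

```text
clock: 3.6
position: [0.5198, 0.2552, 0.0394]
ee_rot: [0.657, 3.069, 0.001]
force: [1.6, -0.1, 6.6]
width: 0.007
gripper_force: 3.0
```

move_arm:
  motion:
    - {"tx":0,"ty":0,"tz":0.002,"twist":0}
    - {"tx":0,"ty":0,"tz":0.002,"twist":0}
    - {"tx":0,"ty":0,"tz":0.001,"twist":0}
    - {"tx":0,"ty":0,"tz":0,"twist":0}
    - {"tx":0,"ty":0,"tz":0,"twist":0}

```text
clock: 4.1
position: [0.5206, 0.2549, 0.0362]
ee_rot: [0.658, 3.067, 0.003]
force: [-1.5, -3.9, 21.0]
width: 0.003
gripper_force: 10.2
```

The force jumped to 21 N, so the pad is at the stop. I'll hold it there and check the dowels.

move_arm:
  motion:
    - {"tx":0,"ty":0,"tz":0,"twist":0}
    - {"tx":0,"ty":0,"tz":0,"twist":0}
    - {"tx":0,"ty":0,"tz":0,"twist":0}
    - {"tx":0,"ty":0,"tz":0,"twist":0}
    - {"tx":0,"ty":0,"tz":0,"twist":0}
    - {"tx":0,"ty":0,"tz":0,"twist":0}

```text
clock: 4.7
position: [0.5206, 0.255, 0.0362]
ee_rot: [0.658, 3.067, 0.003]
force: [-1.2, -5.1, 20.6]
width: 0.002
gripper_force: 10.2
```

Run:
```python
from h import *
a=arm.get_image('scene');b=arm.get_image('top')
f=lambda i,x,y:cv2.resize(i[y:y+200,x:x+266],(399,300))
cv2.imwrite('pics/p3.png',np.hstack([f(a,270,150),f(b,120,150)])[:,:,::-1])
yaw=-.487;o=np.array([.6188,.1308])
for c in('scene','top'):
  for d in arm.look_for(c,'dowel_a'):
    w=ray(c,np.array(d['point'])*[640,480],.03)[:2]-o
    print(c,round(d['conf'],2),(w@np.array([[np.cos(yaw),-np.sin(yaw)],[np.sin(yaw),np.cos(yaw)]])).round(3))
```

```text
scene 0.65 [0.109 0.002]
scene 0.49 [0.127 0.006]
scene 0.2 [0.033 0.151]
top 0.85 [0.107 0.003]
top 0.55 [0.129 0.003]
top 0.36 [-0.083  0.072]
```

View pics/p3.png

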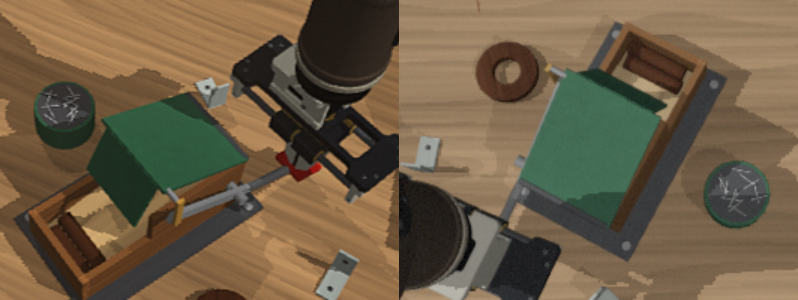

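The lid is fully open, and both dowels lie against the end wall at x ≈ 0.108 and 0.128. I'll ease the pad up at about 0.03 m/s.

move_arm:
  motion:
    - {"tx":0,"ty":0,"tz":-0.002,"twist":0}
    - {"tx":0,"ty":0,"tz":-0.002,"twist":0}
    - {"tx":0,"ty":0,"tz":-0.003,"twist":0}
    - {"tx":0,"ty":0,"tz":-0.003,"twist":0}
    - {"tx":0,"ty":0,"tz":-0.003,"twist":0}
    - {"tx":0,"ty":0,"tz":-0.003,"twist":0}
    - {"tx":0,"ty":0,"tz":-0.003,"twist":0}
    - {"tx":0,"ty":0,"tz":-0.003,"twist":0}
    - {"tx":0,"ty":0,"tz":-0.003,"twist":0}
    - {"tx":0,"ty":0,"tz":-0.003,"twist":0}

```text
clock: 5.9
position: [0.5178, 0.2561, 0.062]
ee_rot: [0.656, 3.072, 0.001]
force: [-0.3, 3.0, 3.0]
width: 0.005
gripper_force: 1.7
```

move_arm:
  motion:
    - {"tx":0,"ty":0,"tz":-0.003,"twist":0}
    - {"tx":0,"ty":0,"tz":-0.003,"twist":0}
    - {"tx":0,"ty":0,"tz":-0.003,"twist":0}
    - {"tx":0,"ty":0,"tz":-0.003,"twist":0}
    - {"tx":0,"ty":0,"tz":-0.003,"twist":0}
    - {"tx":0,"ty":0,"tz":0,"twist":0}

```text
clock: 6.5
position: [0.518, 0.2553, 0.0771]
ee_rot: [0.657, 3.072, -0.0]
force: [2.1, -0.2, 3.1]
width: 0.008
gripper_force: 1.4
```

move_arm:
  motion:
    - {"tx":0,"ty":0,"tz":-0.001,"twist":0}
    - {"tx":0,"ty":0,"tz":-0.001,"twist":0}
    - {"tx":0,"ty":0,"tz":-0.001,"twist":0}
    - {"tx":0,"ty":0,"tz":-0.001,"twist":0}
    - {"tx":0,"ty":0,"tz":-0.001,"twist":0}
    - {"tx":0,"ty":0,"tz":-0.001,"twist":0}
    - {"tx":0,"ty":0,"tz":-0.002,"twist":0}
    - {"tx":0,"ty":0,"tz":-0.002,"twist":0}
    - {"tx":0,"ty":0,"tz":-0.002,"twist":0}
    - {"tx":0,"ty":0,"tz":0,"twist":0}

```text
clock: 7.5
position: [0.5176, 0.2561, 0.089]
ee_rot: [0.656, 3.072, 0.001]
force: [0.9, -0.2, 0.6]
width: 0.008
gripper_force: 0.0
```

Contact is gone, so I'll rise clear and back off.

move_arm:
  motion:
    - {"tx":0,"ty":0,"tz":-0.02,"twist":0}
    - {"tx":0,"ty":0,"tz":-0.03,"twist":0}
    - {"tx":0,"ty":0,"tz":-0.03,"twist":0}
    - {"tx":0,"ty":0,"tz":-0.03,"twist":0}
    - {"tx":0.03,"ty":0.015,"tz":0,"twist":0}
    - {"tx":0.03,"ty":0.015,"tz":0,"twist":0}
    - {"tx":0.03,"ty":0.015,"tz":0,"twist":0}
    - {"tx":0.03,"ty":0.015,"tz":0,"twist":0}
    - {"tx":0.03,"ty":0.015,"tz":0,"twist":0}
    - {"tx":0,"ty":0,"tz":0,"twist":0}
    - {"tx":0,"ty":0,"tz":0,"twist":0}

```text
clock: 8.6
position: [0.4108, 0.386, 0.1986]
ee_rot: [-0.653, -3.073, 0.0]
force: [0.4, -1.0, -1.3]
width: 0.006
gripper_force: 0.0
```

Run:
```python
from h import *
a=arm.get_image('scene');b=arm.get_image('top')
f=lambda i,x,y:cv2.resize(i[y:y+200,x:x+266],(399,300))
cv2.imwrite('pics/p4.png',np.hstack([f(a,270,150),f(b,120,150)])[:,:,::-1])
for c,i in(('scene',a),('top',b)):
    r=i.astype(int);m=((r[...,0]>110)&(r[...,1]<50)&(r[...,2]<60)).astype(np.uint8)
    n,l,st,ce=cv2.connectedComponentsWithStats(m);k=1+st[1:,4].argmax();print(c,ce[k],st[k])
```

```text
scene [476.         242.30952381] [460 228  32  29 504]
top [169.02627258 315.71428571] [153 301  34  31 609]
```

View pics/p4.png

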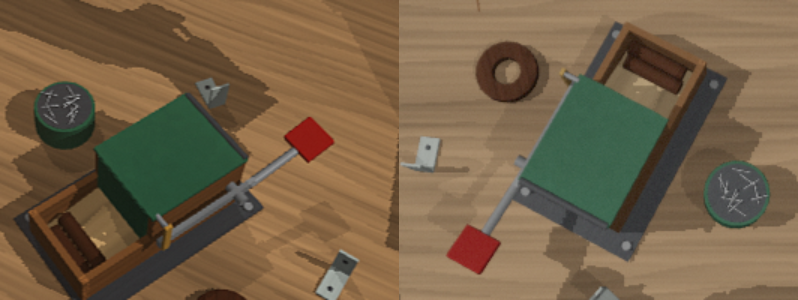

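The pad is back at its starting pixels, the lid is shut, the dowels lie in the tray, and the other things haven't moved.

```bash
python3 -c "
from cell import arm
print(arm.sign_off())"
```

```text
the job is handed in; nothing more can be done
None
```

The job is handed in: both dowels are in the tray, the lid was eased shut, and the arm is clear; the judge's verdict was not shown.

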